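# Make up the evaporator kit and the drying kit

## Task

Make up two kits from the stock on the bench. The evaporator kit goes in the longer, three-compartment tray: the cork ring in the wide middle compartment, and the tall vial and the smaller rubber stopper in the two narrow end compartments, one in each, either way round; the drying kit goes in the shorter, two-compartment tray: the porcelain crucible in the wide compartment and the low amber jar in the narrow one. Stand each thing upright on the tray's floor in the middle of its compartment, and leave the larger rubber stopper, the glass beaker and the steel weight standing where they are.

Things in the scene. Friction and masses are not known exactly. Their poses are not given: they have to be found in the camera images.
- tray_three: The longer kit tray, white plastic, fixed to the bench: 88 x 212 mm, three compartments in a row along its y axis. Floor 3 mm thick; the rim and the dividers are 4 mm thick and only 8 mm high above the bench. The middle compartment is wide (80 mm in x by 84 mm in y inside), centre at x = 0, y = 0; the two end compartments are narrow (80 x 56 mm), centres at x = 0, y = -74 mm and y = +74 mm. Origin: centre of its underside; z up.
- tray_two: The shorter kit tray, white plastic, fixed to the bench: 88 x 152 mm, two compartments in a row along its y axis, with the same 3 mm floor and 8 mm high, 4 mm thick rim and divider. The wide compartment (80 mm in x by 84 mm in y inside) has its centre at x = 0, y = -30 mm; the narrow one (80 x 56 mm) at x = 0, y = +44 mm. Origin: centre of its underside; z up.
- cork_ring: Loose cork flask ring lying flat: 60 mm outside diameter, 28 mm hole, 30 mm high. Origin: centre of its underside. z is its axis, up.
- tall_vial: Loose tall slim vial of amber glass with a black screw cap and a paper label, standing: body 28 mm diameter, 72 mm high in all. Origin: centre of its underside. z up.
- squat_jar: Loose low jar of amber glass with a white screw cap, standing: 38 mm diameter, 40 mm high in all. Origin: centre of its underside. z up.
- small_stopper: Loose smaller stopper of dark rubber, a slightly tapered plug standing on its narrow end: 25 mm diameter at the foot, 32 mm at the top, 32 mm high. Origin: centre of its underside. z up.
- large_stopper: Loose larger stopper of dark rubber, same shape, standing on its narrow end: 40 mm diameter at the foot, 50 mm at the top, 36 mm high; not needed for the kits, to be left alone. Origin: centre of its underside. z up.
- crucible: Loose white porcelain crucible, an open round cup without a handle, standing: 52 mm diameter at the rim, narrower towards the foot, 42 mm high, wall 4 mm. Origin: centre of its underside. z up.
- beaker: Clear glass beaker, empty, loose, standing: 48 mm diameter (51 mm at the rim), 66 mm high; to be left alone. Origin: centre of its underside. z up.
- weight: Loose steel balance weight, a 25 mm diameter cylinder with a small knob on top, 44 mm high, 120 g; to be left alone. Origin: centre of its underside. z up.
Things that resemble listed ones, but are neither listed nor needed, are in the scene too. Leave any blue or red look-alike of the small_stopper alone.

How it is judged:
At the end, for the whole second after the job is handed in: Each of the five things in its own compartment of the right tray, within 15 mm of its centre along both tray axes, underside under 7 mm above the bench, upright within 0.15 rad, released, at rest; larger stopper, beaker and weight upright within 0.15 rad and within 20 mm of their starts (z of each of cork_ring, tall_vial, small_stopper in the frame of tray_three below 0.007 m and angle between each of cork_ring, tall_vial, small_stopper, crucible, squat_jar, large_stopper, beaker, weight's own z axis and vertical below 0.15 rad and linear speed of each of cork_ring, tall_vial, small_stopper, crucible, squat_jar below 0.02 m/s and z of each of crucible, squat_jar in the frame of tray_two below 0.007 m and x of cork_ring in the frame of tray_three between -0.015 and 0.015 m and y of cork_ring in the frame of tray_three between -0.015 and 0.015 m and x of crucible in the frame of tray_two between -0.015 and 0.015 m and y of crucible in the frame of tray_two between -0.045 and -0.015 m and x of squat_jar in the frame of tray_two between -0.015 and 0.015 m and y of squat_jar in the frame of tray_two between 0.029 and 0.059 m and ((x of tall_vial in the frame of tray_three between -0.015 and 0.015 m and y of tall_vial in the frame of tray_three between 0.059 and 0.089 m and x of small_stopper in the frame of tray_three between -0.015 and 0.015 m and y of small_stopper in the frame of tray_three between -0.089 and -0.059 m) or (x of tall_vial in the frame of tray_three between -0.015 and 0.015 m and y of tall_vial in the frame of tray_three between -0.089 and -0.059 m and x of small_stopper in the frame of tray_three between -0.015 and 0.015 m and y of small_stopper in the frame of tray_three between 0.059 and 0.089 m)) and distance of each of large_stopper, beaker, weight from where it was at the start of the episode below 0.02 m); the robot touches nothing.
It also fails if it takes over 120 s, if anything falls off the work surface, if the arm or the gripper's body presses on something with over 40 N, if the wrist force passes 120 N, or if a joint passes its speed limit or range.

## Robot

A 7-joint arm with a two-finger parallel gripper is mounted at the origin on the work surface. World frame = base frame: x ahead of the robot, y to its left, z up, the work surface at z = 0. Lengths are in m, angles in rad, forces in N, time in s.
With the tool pointing down it reaches from about 0.425 to 0.95 m from the base axis. Payload 16.7 kg.
Tool frame: the origin (TCP) lies at the very end of the fingers, on their centre line; the grasp point (between the pads) lies 19 mm behind it; z points along the fingers, y is the line along which they close (so a half turn about z gives the same grasp; the last joint's range is limited). The gripper opens to 94 mm and grips with 3 to 60 N. Pads are 16 mm wide; open, the fingers measure 119 mm over their backs; the gripper's body (75 mm by 177 mm) begins 78 mm behind the grasp point.
Start: joints at [0.972, 0.426, 0.074, 1.606, -0.034, 1.111, -0.067], TCP at [0.293, -0.608, 0.205] pointing down, gripper open.
Joint ranges: [-2.85, 2.85], [-0.5, 2.14], [-1.23, 1.37], [0.21, 2.46], [-1.02, 4.16], [0.16, 2.05], [-2.73, 2.73]. Speed limits (rad/s): [1.89, 1.89, 2.39, 2.39, 3.01, 3.01, 3.01].

## Interface

Orientations are given as a unit quaternion [x, y, z, w].
In Python, from cell import arm gives the robot as it stands.
- The arm moves only by the tool apply_moves, never from a script. Its argument "series" is a list of rows, each a list of 3 entries, a list of its own where there are three numbers: the opening, from -1 (shut) to 1 (fully open), so that 0 is half open, then the shift along the tool's x, y, z scaled (see below), then the turn, a rotation vector about the tool's x, y, z scaled (see below). A call has 1 to 20 rows; each row is the pose to reach, as a shift and turn from the pose commanded when the call began, along the tool's axes at that moment; what a row does not reach only later rows make up. The controller multiplies each number of a shift by 1000 mm and each number of a turn by 2 rad. A row lasts 1/10 s, in which the tool goes at most 50 mm and 8.59 degrees, less where a joint would pass 70% of its speed; a pose out of reach is approached as far as the arm can. A call with a number of a shift or a turn outside -1 to 1 is refused whole. A call with a gripper value outside its range is refused whole. The fingers move at their own pace and stop on an object; the grip force is fixed at half the most. Time passes only in rows, so rows that repeat a pose let the fingers close. It gives the time, the measured TCP pose, the force, the opening and the grip force at its end, in the units of the state.
- arm.read_state(): the state, without advancing time (a new reading comes with each control period).
- arm.read_camera(name): name is "scene" or "top"; returns a dict with "img" (420x560x3 uint8, red, green, blue), "depth" (420x560 float32, m along the optical axis (not along the pixel's ray), 0 where there is no reading), "fx", "fy", "cx", "cy" (pixels), "position" and "orientation" of the camera in the world. Camera axes: x right, y down, z forward; pixel columns grow to the right and rows downward; lengths in m; the calibration is good to about 2 mm. A picture is of the moment at which its call begins.
- arm.job_done(): hands the job in; it is judged then, once.
The state is a dict: "clock": time; "q": joint angles; "qd": joint speeds; "effort": joint torques, N m; "tool_pos": TCP position; "tool_rot": TCP orientation; "ft_force": force on the tool from outside, world axes, zero at the start; "torque": the same for the moment, N m; "width": finger opening in m; "grasp_force": force on a finger pad.
Only numpy, scipy, OpenCV 4.12 (cv2) and the standard library are available. Lean on these libraries where they do the work, as an engineer would, in place of code of your own. Each camera call takes 0.05 s, during which the arm holds its last target. There are 200 camera calls.

## Working session

There is one attempt and no reset: what is moved stays moved. The work goes in short steps, Python scripts to look and compute and a tool call to move; the robot and the scene stay as the last step left them, time stands still between calls to the robot, and variables do not carry over. Pictures are saved under pics/ and viewed, at most 14 in all, crops included, and the job is handed in when it is done.

Besides the shell and the picture viewer there is one more tool, called after "Call:" by a JSON object that holds its "api" and its "payload", one argument or row to a line. apply_moves: Moves the arm, as the interface text tells. Shifts and turns lie within -1 to 1; 1 stands for 1000 mm of shift or 2 rad of turn. Its arguments: {"type":"object","properties":{"series":{"type":"array"}},"required":["series"]}

```bash
mkdir -p pics
cat > h.py <<'E'
import numpy as np, cv2
from scipy.spatial.transform import Rotation as R
from cell import arm
def cam(n):
    c=arm.read_camera(n); d=c['depth']; v,u=np.mgrid[0:420,0:560]
    P=np.stack([(u-c['cx'])/c['fx']*d,(v-c['cy'])/c['fy']*d,d],-1)
    c['xyz']=P@R.from_quat(c['orientation']).as_matrix().T+c['position']; c['xyz'][d==0]=np.nan
    return c
def save(c,n): cv2.imwrite('pics/'+n,c['img'][...,::-1])
E
python3 - <<'E'
from h import *
for n in('top','scene'):
    c=cam(n); save(c,n+'0.png'); print(n,c['position'],R.from_quat(c['orientation']).as_matrix().round(3).tolist(),c['fx'],c['cx'],c['cy'])
    np.savez(n+'0.npz',xyz=c['xyz'],img=c['img'])
s=arm.read_state();print({k:np.round(v,3) for k,v in s.items()})
E
```

```text
top [0.4952067  0.01453613 0.87452158] [[-0.002, -0.996, 0.091], [-1.0, 0.001, -0.01], [0.01, -0.091, -0.996]] 394.5135771846106 275.0256633913786 209.10708027694568
scene [1.05606326 0.11104506 0.75491165] [[-0.272, 0.799, -0.537], [0.962, 0.235, -0.138], [0.016, -0.554, -0.832]] 437.308247612154 279.0901290847998 204.58739564578272
{'clock': np.float64(0.1), 'q': array([ 0.972,  0.427,  0.074,  1.607, -0.034,  1.111, -0.067]), 'qd': array([ 0.001, -0.002,  0.001, -0.002, -0.   ,  0.   , -0.   ]), 'effort': array([ 8.0000e-03, -9.3747e+01,  3.6760e+00, -4.5504e+01, -4.9000e-02,
        1.7000e-02,  0.0000e+00]), 'tool_pos': array([ 0.293, -0.608,  0.205]), 'tool_rot': array([ 0.975,  0.223, -0.   , -0.001]), 'ft_force': array([ 1.139, -0.228, -0.673]), 'torque': array([ 0.019, -0.018,  0.015]), 'grasp_force': np.float64(0.0), 'width': np.float64(0.094)}
```

View pics/top0.png

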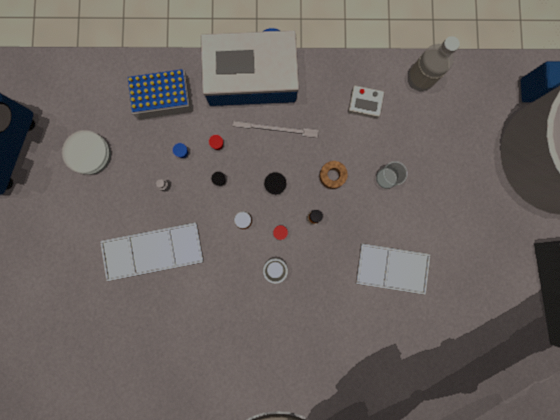

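View pics/scene0.png

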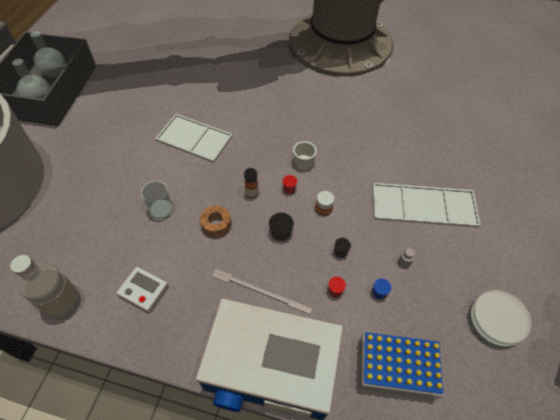

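The top view (up = +x, left = +y) shows the following:
- **To move:** cork ring (334,175), vial (316,217), jar (243,220), small black stopper (218,179) and crucible (275,270).
- **Trays:** the three-compartment tray is at about (152,252) and the two-compartment tray at about (393,269).
- **To leave:** large stopper (275,183), weight (162,185) and beaker (390,176). Red caps at (216,142) and (280,232), and a blue one at (180,151), are decoys.

The scene view shows the same items, with the small stopper at (342,247).

```bash
cat > m.py <<'E'
from h import *
H=dict(cork=.030,vial=.072,jar=.040,sstop=.032,lstop=.036,cruc=.042,beaker=.066,weight=.044,red1=.03,red2=.03)
W=dict(cork=(334,175),vial=(316,217),jar=(243,220),sstop=(218,179),lstop=(275,183),cruc=(275,270),beaker=(390,176),weight=(162,185),red1=(280,232),red2=(216,142))
def blobs(xyz,guess,h):
    m=(np.linalg.norm(xyz[...,:2]-guess,axis=-1)<.034)&(xyz[...,2]>h-.007)&(xyz[...,2]<h+.01)
    p=xyz[m]
    if len(p)<8: return None
    (cx,cy),r=cv2.minEnclosingCircle(p[:,:2].astype(np.float32)); return np.round([cx,cy,r*2,np.median(p[:,2]),len(p)],4)
def tray(c):
    img=c['img'].astype(int); xyz=c['xyz']
    m=((img.min(-1)>140)&(xyz[...,2]<.02)&(xyz[...,2]>-.01)).astype(np.uint8)
    m=cv2.morphologyEx(m,cv2.MORPH_CLOSE,np.ones((5,5)))
    for k in cv2.findContours(m,cv2.RETR_EXTERNAL,cv2.CHAIN_APPROX_NONE)[0]:
        if cv2.contourArea(k)>1200:
            p=np.array([xyz[v,u,:2] for u,v in k[:,0]]); p=p[~np.isnan(p).any(1)]
            f=np.zeros_like(m); cv2.drawContours(f,[k],-1,1,-1)
            (x,y),wh,a=cv2.minAreaRect(p.astype(np.float32)*1000); print('tray',round(x),round(y),np.round(wh),round(a,1),'z',np.nanmedian(xyz[f>0][:,2]).round(4))
E
python3 - <<'E'
from m import *
T=dict(np.load('top0.npz'));S=dict(np.load('scene0.npz'))
for n,(u,v) in W.items():
    w=T['xyz'][v-14:v+15,u-14:v and u+15]; zz=w[...,2]
    g=w[zz>max(.015,.4*H[n])][:,:2].mean(0)
    print(n,blobs(T['xyz'],g,H[n]),blobs(S['xyz'],g,H[n]))
tray(T);tray(S)
E
```

```text
cork [ 6.494e-01 -1.225e-01  6.030e-02  2.920e-02  4.630e+02] [ 6.524e-01 -1.209e-01  6.050e-02  2.890e-02  5.330e+02]
vial [ 5.547e-01 -7.850e-02  2.660e-02  7.140e-02  1.360e+02] [ 5.594e-01 -7.810e-02  2.890e-02  7.080e-02  1.320e+02]
jar [5.488e-01 7.490e-02 3.510e-02 3.940e-02 2.100e+02] [5.525e-01 7.680e-02 3.670e-02 3.910e-02 2.240e+02]
sstop [6.396e-01 1.287e-01 3.120e-02 3.140e-02 1.650e+02] [6.428e-01 1.306e-01 3.110e-02 3.140e-02 2.040e+02]
lstop [6.279e-01 5.100e-03 4.970e-02 3.550e-02 4.030e+02] [6.309e-01 7.300e-03 4.970e-02 3.540e-02 4.630e+02]
cruc [4.417e-01 5.600e-03 5.110e-02 4.130e-02 1.570e+02] [4.446e-01 8.000e-03 5.370e-02 4.000e-02 1.670e+02]
beaker [ 6.446e-01 -2.451e-01  5.080e-02  6.420e-02  1.210e+02] [ 6.468e-01 -2.434e-01  5.270e-02  6.330e-02  1.650e+02]
weight [6.252e-01 2.501e-01 1.750e-02 4.340e-02 5.600e+01] [6.301e-01 2.523e-01 1.880e-02 4.320e-02 8.000e+01]
red1 [ 5.224e-01 -5.600e-03  3.170e-02  3.150e-02  1.660e+02] [ 5.262e-01 -4.500e-03  3.330e-02  3.110e-02  1.690e+02]
red2 [7.200e-01 1.344e-01 3.170e-02 3.130e-02 1.650e+02] [7.241e-01 1.358e-01 3.260e-02 3.130e-02 2.510e+02]
tray 444 -252 [150.  87.] 81.1 z 0.0029
tray 482 278 [ 87. 214.] 11.0 z 0.003
tray 485 277 [ 90. 212.] 11.1 z 0.003
tray 447 -255 [159.  89.] 80.3 z 0.0025
```

Sizes and heights match the listed values, and the two views agree to about 3 mm, so I'll use their averages. First I go above the crucible and square the tool yaw to the world.

Call:
{"api": "apply_moves", "payload": {
  "series": [
    [1, [0, 0, -0.05], [0, 0, 0]],
    [1, [0.402, -0.489, -0.05], [0, 0, 0.225]],
    [1, [0.402, -0.489, -0.05], [0, 0, 0.225]],
    [1, [0.402, -0.489, -0.05], [0, 0, 0.225]],
    [1, [0.402, -0.489, -0.05], [0, 0, 0.225]],
    [1, [0.402, -0.489, -0.05], [0, 0, 0.225]],
    [1, [0.402, -0.489, -0.05], [0, 0, 0.225]],
    [1, [0.402, -0.489, -0.05], [0, 0, 0.225]],
    [1, [0.402, -0.489, -0.05], [0, 0, 0.225]],
    [1, [0.402, -0.489, -0.05], [0, 0, 0.225]],
    [1, [0.402, -0.489, -0.05], [0, 0, 0.225]],
    [1, [0.402, -0.489, -0.05], [0, 0, 0.225]],
    [1, [0.402, -0.489, -0.05], [0, 0, 0.225]],
    [1, [0.402, -0.489, -0.05], [0, 0, 0.225]],
    [1, [0.402, -0.489, 0.045], [0, 0, 0.225]],
    [1, [0.402, -0.489, 0.045], [0, 0, 0.225]],
    [1, [0.402, -0.489, 0.045], [0, 0, 0.225]],
    [1, [0.402, -0.489, 0.045], [0, 0, 0.225]],
    [1, [0.402, -0.489, 0.045], [0, 0, 0.225]],
    [1, [0.402, -0.489, 0.045], [0, 0, 0.225]]
  ]
}}

```text
clock: 2.1
tool_pos: [0.4441, 0.0072, 0.1625]
tool_rot: [1.0, -0.0, 0.002, 0.0]
ft_force: [0.5, 0.4, 0.2]
width: 0.0939
grasp_force: 0.0
```

Call:
{"api": "apply_moves", "payload": {
  "series": [
    [1, [0, 0, 0.04], [0, 0, 0]],
    [1, [0, 0, 0.08], [0, 0, 0]],
    [1, [0, 0, 0.11], [0, 0, 0]],
    [1, [0, 0, 0.13], [0, 0, 0]],
    [1, [0, 0, 0.142], [0, 0, 0]],
    [1, [0, 0, 0.142], [0, 0, 0]],
    [1, [0, 0, 0.142], [0, 0, 0]],
    [-1, [0, 0, 0.142], [0, 0, 0]],
    [-1, [0, 0, 0.142], [0, 0, 0]],
    [-1, [0, 0, 0.142], [0, 0, 0]],
    [-1, [0, 0, 0.142], [0, 0, 0]],
    [-1, [0, 0, 0.142], [0, 0, 0]],
    [-1, [0, 0, 0.142], [0, 0, 0]],
    [-1, [0, 0, 0.142], [0, 0, 0]],
    [-1, [0, 0, 0.13], [0, 0, 0]],
    [-1, [0, 0, 0.11], [0, 0, 0]],
    [-1, [0, 0, 0.08], [0, 0, 0]],
    [-1, [0, 0, 0.04], [0, 0, 0]],
    [-1, [0, 0, 0], [0, 0, 0]],
    [-1, [0, 0, 0], [0, 0, 0]]
  ]
}}

```text
clock: 4.1
tool_pos: [0.4453, 0.0077, 0.1658]
tool_rot: [1.0, -0.0, 0.004, -0.0]
ft_force: [0.8, -0.4, -1.5]
width: 0.0503
grasp_force: 30.0
```

Call:
{"api": "apply_moves", "payload": {
  "series": [
    [-1, [0, 0.03, 0], [0, 0, 0]],
    [-1, [0, 0.07, 0], [0, 0, 0]],
    [-1, [0, 0.11, 0], [0, 0, 0]],
    [-1, [0, 0.15, 0], [0, 0, 0]],
    [-1, [0, 0.19, 0], [0, 0, 0]],
    [-1, [0, 0.23, 0], [0, 0, 0]],
    [-1, [-0.002, 0.26, 0], [0, 0, 0]],
    [-1, [-0.002, 0.28, 0], [0, 0, 0]],
    [-1, [-0.002, 0.29, 0], [0, 0, 0]],
    [-1, [-0.002, 0.29, 0.03], [0, 0, 0]],
    [-1, [-0.002, 0.29, 0.06], [0, 0, 0]],
    [-1, [-0.002, 0.29, 0.09], [0, 0, 0]],
    [-1, [-0.002, 0.29, 0.1], [0, 0, 0]],
    [-1, [-0.002, 0.29, 0.1], [0, 0, 0]],
    [-1, [-0.002, 0.29, 0.1], [0, 0, 0]],
    [-1, [-0.002, 0.29, 0.1], [0, 0, 0]]
  ]
}}

```text
clock: 5.7
tool_pos: [0.4417, -0.283, 0.0619]
tool_rot: [1.0, -0.0, 0.001, 0.0]
ft_force: [-0.0, -0.1, -0.0]
width: 0.0503
grasp_force: 30.0
```

Run:
```python
from h import *
c=cam('scene'); save(c,'s1.png')
print(arm.read_state()['tool_pos'])
cv2.imwrite('pics/s1c.png',cv2.resize(c['img'][60:260,90:370,::-1],None,fx=2.5,fy=2.5))
```

```text
[ 0.44158534 -0.28302011  0.06182506]
```

View pics/s1c.png

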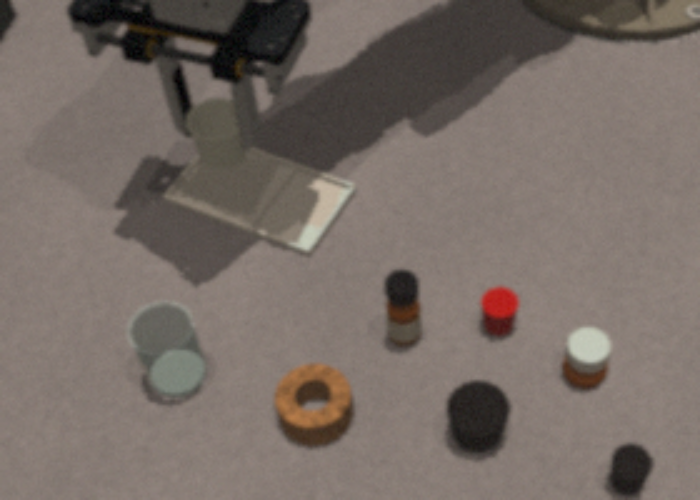

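The crucible is held upright at (215,130) in the crop, over the wide compartment. Lowering and releasing it.

Call:
{"api": "apply_moves", "payload": {
  "series": [
    [-1, [0, 0, 0.015], [0, 0, 0]],
    [-1, [0, 0, 0.028], [0, 0, 0]],
    [-1, [0, 0, 0.035], [0, 0, 0]],
    [-1, [0, 0, 0.039], [0, 0, 0]],
    [-1, [0, 0, 0.039], [0, 0, 0]],
    [-1, [0, 0, 0.039], [0, 0, 0]],
    [-1, [0, 0, 0.039], [0, 0, 0]],
    [0.5, [0, 0, 0.039], [0, 0, 0]],
    [0.5, [0, 0, 0.039], [0, 0, 0]],
    [0.5, [0, 0, 0.039], [0, 0, 0]],
    [0.5, [0, 0, 0.039], [0, 0, 0]],
    [0.5, [0, 0, 0.02], [0, 0, 0]],
    [0.5, [0, 0, -0.02], [0, 0, 0]],
    [0.5, [0, 0, -0.06], [0, 0, 0]],
    [0.5, [0, 0, -0.1], [0, 0, 0]],
    [0.5, [0, 0, -0.1], [0, 0, 0]],
    [0.5, [0, 0, -0.1], [0, 0, 0]]
  ]
}}

```text
clock: 7.45
tool_pos: [0.4411, -0.2829, 0.1612]
tool_rot: [1.0, -0.0, 0.001, 0.0]
ft_force: [0.6, -0.0, -1.1]
width: 0.0704
grasp_force: 0.0
```

Call:
{"api": "apply_moves", "payload": {
  "series": [
    [0.5, [0.012, -0.04, 0], [0, 0, 0]],
    [0.5, [0.024, -0.08, 0], [0, 0, 0]],
    [0.5, [0.04, -0.125, 0], [0, 0, 0]],
    [0.5, [0.055, -0.17, 0], [0, 0, 0]],
    [0.5, [0.07, -0.215, 0], [0, 0, 0]],
    [0.5, [0.085, -0.26, 0], [0, 0, 0]],
    [0.5, [0.1, -0.305, 0], [0, 0, 0]],
    [0.5, [0.11, -0.34, 0], [0, 0, 0]],
    [0.5, [0.11, -0.359, 0], [0, 0, 0]],
    [0.5, [0.11, -0.359, 0.03], [0, 0, 0]],
    [0.5, [0.11, -0.359, 0.07], [0, 0, 0]],
    [0.5, [0.11, -0.359, 0.11], [0, 0, 0]],
    [0.5, [0.11, -0.359, 0.135], [0, 0, 0]],
    [0.5, [0.11, -0.359, 0.148], [0, 0, 0]],
    [0.5, [0.11, -0.359, 0.148], [0, 0, 0]],
    [0.5, [0.11, -0.359, 0.148], [0, 0, 0]],
    [-1, [0.11, -0.359, 0.148], [0, 0, 0]],
    [-1, [0.11, -0.359, 0.148], [0, 0, 0]],
    [-1, [0.11, -0.359, 0.148], [0, 0, 0]],
    [-1, [0.11, -0.359, 0.148], [0, 0, 0]]
  ]
}}

```text
clock: 9.45
tool_pos: [0.5512, 0.0762, 0.013]
tool_rot: [1.0, -0.0, 0.0, -0.0]
ft_force: [-0.1, 0.1, -0.6]
width: 0.0417
grasp_force: 0.0
```

Call:
{"api": "apply_moves", "payload": {
  "series": [
    [-1, [0, 0, 0], [0, 0, 0]],
    [-1, [0, 0, 0], [0, 0, 0]],
    [-1, [0, 0, -0.02], [0, 0, 0]],
    [-1, [0, 0, -0.06], [0, 0, 0]],
    [-1, [0, 0, -0.1], [0, 0, 0]],
    [-1, [-0.01, 0.03, -0.13], [0, 0, 0]],
    [-1, [-0.025, 0.07, -0.13], [0, 0, 0]],
    [-1, [-0.04, 0.11, -0.13], [0, 0, 0]],
    [-1, [-0.055, 0.155, -0.13], [0, 0, 0]],
    [-1, [-0.07, 0.2, -0.13], [0, 0, 0]],
    [-1, [-0.085, 0.245, -0.13], [0, 0, 0]],
    [-1, [-0.099, 0.275, -0.13], [0, 0, 0]],
    [-1, [-0.099, 0.286, -0.12], [0, 0, 0]],
    [-1, [-0.099, 0.286, -0.08], [0, 0, 0]],
    [-1, [-0.099, 0.286, -0.045], [0, 0, 0]],
    [-1, [-0.099, 0.286, -0.02], [0, 0, 0]],
    [-1, [-0.099, 0.286, -0.008], [0, 0, 0]],
    [-1, [-0.099, 0.286, -0.003], [0, 0, 0]],
    [-1, [-0.099, 0.286, -0.003], [0, 0, 0]],
    [-1, [-0.099, 0.286, -0.003], [0, 0, 0]]
  ]
}}

```text
clock: 11.45
tool_pos: [0.4526, -0.2096, 0.0162]
tool_rot: [1.0, 0.0, 0.001, 0.0]
ft_force: [0.2, -0.0, -0.3]
width: 0.0346
grasp_force: 30.0
```

Call:
{"api": "apply_moves", "payload": {
  "series": [
    [0, [0, 0, 0], [0, 0, 0]],
    [0, [0, 0, 0], [0, 0, 0]],
    [0, [0, 0, 0], [0, 0, 0]],
    [0, [0, 0, -0.02], [0, 0, 0]],
    [0, [0, 0, -0.06], [0, 0, 0]],
    [0.3, [0, 0, -0.1], [0, 0, 0]],
    [0.3, [0.02, -0.03, -0.13], [0, 0, 0]],
    [0.3, [0.05, -0.06, -0.13], [0, 0, 0]],
    [0.3, [0.08, -0.1, -0.13], [0, 0, 0]],
    [0.3, [0.105, -0.132, -0.13], [0, 0, 0]],
    [0.3, [0.105, -0.132, -0.13], [0, 0, 0]],
    [0.3, [0.105, -0.132, -0.1], [0, 0, 0]],
    [0.3, [0.105, -0.132, -0.06], [0, 0, 0]],
    [0.3, [0.105, -0.132, -0.03], [0, 0, 0]],
    [0.3, [0.105, -0.132, -0.014], [0, 0, 0]],
    [0.3, [0.105, -0.132, -0.014], [0, 0, 0]],
    [0.3, [0.105, -0.132, -0.014], [0, 0, 0]],
    [-1, [0.105, -0.132, -0.014], [0, 0, 0]],
    [-1, [0.105, -0.132, -0.014], [0, 0, 0]],
    [-1, [0.105, -0.132, -0.014], [0, 0, 0]]
  ]
}}

```text
clock: 13.45
tool_pos: [0.5573, -0.0778, 0.0303]
tool_rot: [1.0, -0.0, 0.001, 0.0]
ft_force: [-0.7, -0.1, 0.6]
width: 0.0408
grasp_force: 0.0
```

Call:
{"api": "apply_moves", "payload": {
  "series": [
    [-1, [0, 0, 0], [0, 0, 0]],
    [-1, [0, 0, 0], [0, 0, 0]],
    [-1, [0, 0, 0], [0, 0, 0]],
    [-1, [0, 0, -0.02], [0, 0, 0]],
    [-1, [0, 0, -0.06], [0, 0, 0]],
    [-1, [0, 0, -0.1], [0, 0, 0]],
    [-1, [0, 0, -0.13], [0, 0, 0]],
    [-1, [0, 0, -0.13], [0, 0, 0]]
  ]
}}

```text
clock: 14.25
tool_pos: [0.559, -0.0778, 0.1636]
tool_rot: [1.0, -0.0, 0.003, 0.0]
ft_force: [0.7, -0.1, -0.2]
width: 0.0271
grasp_force: 29.9
```

Run:
```python
from h import *
c=cam('scene')
cv2.imwrite('pics/s2c.png',cv2.resize(c['img'][60:260,90:370,::-1],None,fx=2.5,fy=2.5))
```

```text
(no output)
```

View pics/s2c.png

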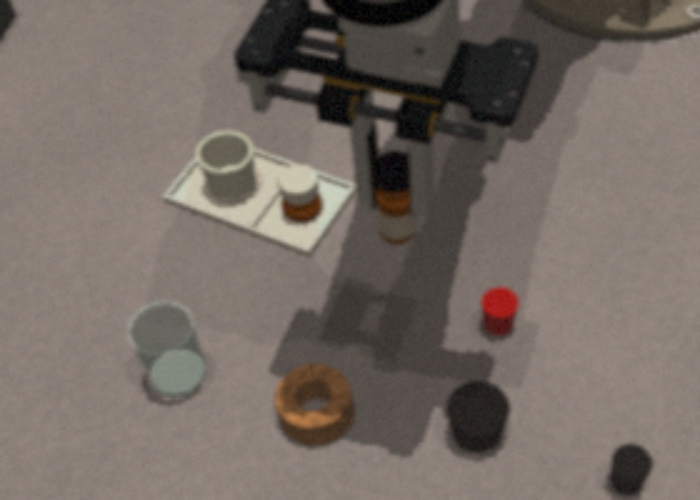

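Crucible (225,170) and jar (300,195) stand in the short tray, and the vial (395,195) is held upright. Carrying the vial to the far (+y) end compartment of the long tray.

Call:
{"api": "apply_moves", "payload": {
  "series": [
    [-1, [-0.008, -0.04, 0], [0, 0, 0]],
    [-1, [-0.016, -0.08, 0], [0, 0, 0]],
    [-1, [-0.025, -0.12, 0], [0, 0, 0]],
    [-1, [-0.034, -0.165, 0], [0, 0, 0]],
    [-1, [-0.043, -0.21, 0], [0, 0, 0]],
    [-1, [-0.052, -0.255, 0], [0, 0, 0]],
    [-1, [-0.061, -0.3, 0], [0, 0, 0]],
    [-1, [-0.07, -0.34, 0], [0, 0, 0]],
    [-1, [-0.08, -0.38, 0], [0, 0, 0]],
    [-1, [-0.088, -0.41, 0], [0, 0, 0]],
    [-1, [-0.088, -0.428, 0], [0, 0, 0]],
    [-1, [-0.088, -0.428, 0], [0, 0, 0]],
    [-1, [-0.088, -0.428, 0.03], [0, 0, 0]],
    [-1, [-0.088, -0.428, 0.065], [0, 0, 0]],
    [-1, [-0.088, -0.428, 0.1], [0, 0, 0]],
    [-1, [-0.088, -0.428, 0.119], [0, 0, 0]],
    [-1, [-0.088, -0.428, 0.126], [0, 0, 0]],
    [-1, [-0.088, -0.428, 0.127], [0, 0, 0]],
    [-1, [-0.088, -0.428, 0.127], [0, 0, 0]],
    [-1, [-0.088, -0.428, 0.127], [0, 0, 0]]
  ]
}}

```text
clock: 16.3
tool_pos: [0.4695, 0.3497, 0.0328]
tool_rot: [1.0, -0.001, 0.0, -0.0]
ft_force: [0.2, -0.5, 0.3]
width: 0.027
grasp_force: 30.0
```

Call:
{"api": "apply_moves", "payload": {
  "series": [
    [0, [0, 0, 0], [0, 0, 0]],
    [0, [0, 0, 0], [0, 0, 0]],
    [0, [0, 0, 0], [0, 0, 0]],
    [0, [0, 0, -0.03], [0, 0, 0]],
    [0, [0, 0, -0.07], [0, 0, 0]],
    [0.3, [0, 0, -0.11], [0, 0, 0]],
    [0.3, [0.03, 0.04, -0.11], [0, 0, 0]],
    [0.3, [0.06, 0.08, -0.11], [0, 0, 0]],
    [0.3, [0.09, 0.12, -0.11], [0, 0, 0]],
    [0.3, [0.12, 0.155, -0.11], [0, 0, 0]],
    [0.3, [0.15, 0.19, -0.11], [0, 0, 0]],
    [0.3, [0.172, 0.22, -0.11], [0, 0, 0]],
    [0.3, [0.172, 0.22, -0.1], [0, 0, 0]],
    [0.3, [0.172, 0.22, -0.06], [0, 0, 0]],
    [0.3, [0.172, 0.22, -0.02], [0, 0, 0]],
    [0.3, [0.172, 0.22, 0.01], [0, 0, 0]],
    [0.3, [0.172, 0.22, 0.023], [0, 0, 0]],
    [0.3, [0.172, 0.22, 0.023], [0, 0, 0]],
    [0.3, [0.172, 0.22, 0.023], [0, 0, 0]],
    [-1, [0.172, 0.22, 0.023], [0, 0, 0]]
  ]
}}

```text
clock: 18.3
tool_pos: [0.642, 0.1307, 0.0114]
tool_rot: [1.0, -0.0, 0.001, -0.0]
ft_force: [-0.9, -0.4, 0.0]
width: 0.0561
grasp_force: 0.0
```

Call:
{"api": "apply_moves", "payload": {
  "series": [
    [-1, [0, 0, 0], [0, 0, 0]],
    [-1, [0, 0, 0], [0, 0, 0]],
    [-1, [0, 0, 0], [0, 0, 0]],
    [-1, [0, 0, 0], [0, 0, 0]],
    [-1, [0, 0, 0], [0, 0, 0]],
    [-1, [0, 0, -0.02], [0, 0, 0]],
    [-1, [0, 0, -0.06], [0, 0, 0]],
    [-1, [0, 0, -0.1], [0, 0, 0]],
    [-1, [0, 0, -0.11], [0, 0, 0]],
    [-1, [0, 0, -0.11], [0, 0, 0]]
  ]
}}

```text
clock: 19.3
tool_pos: [0.6418, 0.1305, 0.1212]
tool_rot: [1.0, -0.0, 0.001, -0.0]
ft_force: [0.1, -0.8, -1.3]
width: 0.0299
grasp_force: 30.0
```

Run:
```python
from h import *
c=cam('scene')
cv2.imwrite('pics/s3c.png',cv2.resize(c['img'][110:310,270:540,::-1],None,fx=2.5,fy=2.5))
```

```text
(no output)
```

View pics/s3c.png

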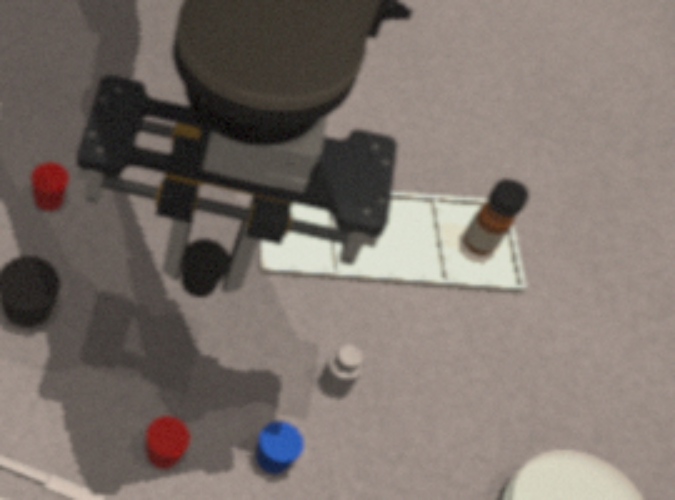

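Vial (495,215) stands in the end compartment, and the stopper (205,267) is held upright.

Call:
{"api": "apply_moves", "payload": {
  "series": [
    [-1, [-0.03, -0.015, 0], [0, 0, 0]],
    [-1, [-0.07, -0.035, 0], [0, 0, 0]],
    [-1, [-0.11, -0.055, 0], [0, 0, 0]],
    [-1, [-0.144, -0.075, 0], [0, 0, 0]],
    [-1, [-0.144, -0.075, 0.01], [0, 0, 0]],
    [-1, [-0.144, -0.075, 0.045], [0, 0, 0]],
    [-1, [-0.144, -0.075, 0.08], [0, 0, 0]],
    [-1, [-0.144, -0.075, 0.1], [0, 0, 0]],
    [-1, [-0.144, -0.075, 0.107], [0, 0, 0]],
    [-1, [-0.144, -0.075, 0.107], [0, 0, 0]],
    [-1, [-0.144, -0.075, 0.107], [0, 0, 0]],
    [-1, [-0.144, -0.075, 0.107], [0, 0, 0]],
    [0, [-0.144, -0.075, 0.107], [0, 0, 0]],
    [0, [-0.144, -0.075, 0.107], [0, 0, 0]],
    [0, [-0.144, -0.075, 0.107], [0, 0, 0]],
    [0, [-0.144, -0.075, 0.08], [0, 0, 0]],
    [0, [-0.144, -0.075, 0.04], [0, 0, 0]],
    [0.8, [-0.144, -0.075, 0], [0, 0, 0]],
    [0.8, [-0.144, -0.075, 0], [0, 0, 0]],
    [0.8, [-0.144, -0.075, 0], [0, 0, 0]]
  ]
}}

```text
clock: 21.35
tool_pos: [0.4975, 0.2053, 0.1204]
tool_rot: [1.0, -0.0, 0.001, -0.0]
ft_force: [-0.1, -0.4, -0.5]
width: 0.0673
grasp_force: 0.0
```

Call:
{"api": "apply_moves", "payload": {
  "series": [
    [0.8, [0.02, 0.04, 0], [0, 0, 0]],
    [0.8, [0.04, 0.08, 0], [0, 0, 0]],
    [0.8, [0.06, 0.12, 0], [0, 0, 0]],
    [0.8, [0.08, 0.165, 0], [0, 0, 0]],
    [0.8, [0.1, 0.21, 0], [0, 0, 0]],
    [0.8, [0.12, 0.255, 0], [0, 0, 0]],
    [0.8, [0.14, 0.3, 0], [0, 0, 0]],
    [0.8, [0.154, 0.327, 0], [0, 0, 0]],
    [0.8, [0.154, 0.327, 0.01], [0, 0, 0]],
    [0.8, [0.154, 0.327, 0.045], [0, 0, 0]],
    [0.8, [0.154, 0.327, 0.08], [0, 0, 0]],
    [0.8, [0.154, 0.327, 0.102], [0, 0, 0]],
    [0.8, [0.154, 0.327, 0.11], [0, 0, 0]],
    [0.8, [0.154, 0.327, 0.11], [0, 0, 0]],
    [0.8, [0.154, 0.327, 0.11], [0, 0, 0]],
    [-1, [0.154, 0.327, 0.11], [0, 0, 0]],
    [-1, [0.154, 0.327, 0.11], [0, 0, 0]],
    [-1, [0.154, 0.327, 0.11], [0, 0, 0]],
    [-1, [0.154, 0.327, 0.11], [0, 0, 0]],
    [-1, [0.154, 0.327, 0.11], [0, 0, 0]]
  ]
}}

```text
clock: 23.35
tool_pos: [0.6511, -0.1218, 0.0101]
tool_rot: [1.0, -0.0, 0.0, 0.0]
ft_force: [-1.7, -0.4, 6.3]
width: 0.0586
grasp_force: 30.0
```

Call:
{"api": "apply_moves", "payload": {
  "series": [
    [-1, [0, 0, -0.02], [0, 0, 0]],
    [-1, [0, 0, -0.06], [0, 0, 0]],
    [-1, [0, 0, -0.1], [0, 0, 0]],
    [-1, [-0.01, -0.03, -0.12], [0, 0, 0]],
    [-1, [-0.03, -0.07, -0.12], [0, 0, 0]],
    [-1, [-0.048, -0.115, -0.12], [0, 0, 0]],
    [-1, [-0.067, -0.16, -0.12], [0, 0, 0]],
    [-1, [-0.086, -0.205, -0.12], [0, 0, 0]],
    [-1, [-0.105, -0.25, -0.12], [0, 0, 0]],
    [-1, [-0.124, -0.295, -0.12], [0, 0, 0]],
    [-1, [-0.143, -0.34, -0.12], [0, 0, 0]],
    [-1, [-0.16, -0.38, -0.12], [0, 0, 0]],
    [-1, [-0.168, -0.399, -0.12], [0, 0, 0]],
    [-1, [-0.168, -0.399, -0.11], [0, 0, 0]],
    [-1, [-0.168, -0.399, -0.075], [0, 0, 0]],
    [-1, [-0.168, -0.399, -0.04], [0, 0, 0]],
    [-1, [-0.168, -0.399, -0.015], [0, 0, 0]],
    [-1, [-0.168, -0.399, -0.004], [0, 0, 0]],
    [-1, [-0.168, -0.399, -0.003], [0, 0, 0]],
    [-1, [-0.168, -0.399, -0.003], [0, 0, 0]]
  ]
}}

```text
clock: 25.35
tool_pos: [0.4833, 0.2769, 0.0126]
tool_rot: [1.0, -0.0, -0.0, 0.0]
ft_force: [0.1, 0.1, 1.1]
width: 0.0584
grasp_force: 31.8
```

Call:
{"api": "apply_moves", "payload": {
  "series": [
    [-1, [0, 0, 0], [0, 0, 0]],
    [0.4, [0, 0, 0], [0, 0, 0]],
    [0.4, [0, 0, 0], [0, 0, 0]],
    [0.4, [0, 0, 0], [0, 0, 0]],
    [0.4, [0, 0, -0.03], [0, 0, 0]],
    [0.4, [0, 0, -0.07], [0, 0, 0]],
    [0.4, [0, 0, -0.12], [0, 0, 0]],
    [0.4, [0, 0, -0.15], [0, 0, 0]],
    [0.4, [0.04, 0.04, -0.15], [0, 0, 0]],
    [0.4, [0.08, 0.08, -0.15], [0, 0, 0]],
    [0.4, [0.08, 0.12, -0.15], [0, 0, 0]],
    [0.4, [0.08, 0.16, -0.15], [0, 0, 0]],
    [0.4, [0.08, 0.2, -0.15], [0, 0, 0]],
    [0.4, [0.08, 0.24, -0.15], [0, 0, 0]],
    [0.4, [0.08, 0.28, -0.15], [0, 0, 0]],
    [0.4, [0.08, 0.28, -0.15], [0, 0, 0]],
    [0.4, [0.08, 0.28, -0.15], [0, 0, 0]]
  ]
}}

```text
clock: 27.05
tool_pos: [0.5629, -0.0035, 0.1626]
tool_rot: [1.0, -0.001, 0.0, -0.0]
ft_force: [0.4, 0.5, 0.0]
width: 0.0658
grasp_force: 0.0
```

Run:
```python
from m import *
G=dict(cork=(.4835,.2775),vial=(.469,.35),jar=(.4525,-.2096),sstop=(.498,.205),cruc=(.4407,-.2826),lstop=(.629,.006),beaker=(.646,-.244),weight=(.628,.251))
C={n:cam(n) for n in('top','scene')}
save(C['scene'],'s4.png')
for n,g in G.items():
    dz=0 if n in('lstop','beaker','weight') else .003
    print(n,g,*[blobs(c['xyz'],np.array(g),H[n]+dz) for c in C.values()])
```

```text
cork (0.4835, 0.2775) [4.815e-01 2.765e-01 6.050e-02 3.260e-02 5.100e+02] [4.848e-01 2.781e-01 6.120e-02 3.220e-02 5.030e+02]
vial (0.469, 0.35) [4.673e-01 3.486e-01 2.750e-02 7.470e-02 1.530e+02] [4.699e-01 3.503e-01 2.940e-02 7.400e-02 1.470e+02]
jar (0.4525, -0.2096) None [ 4.541e-01 -2.075e-01  3.720e-02  4.190e-02  1.700e+02]
sstop (0.498, 0.205) [4.948e-01 2.048e-01 3.240e-02 3.450e-02 1.790e+02] [4.977e-01 2.065e-01 3.230e-02 3.440e-02 1.730e+02]
cruc (0.4407, -0.2826) [ 4.391e-01 -2.827e-01  5.140e-02  4.360e-02  1.170e+02] [ 4.421e-01 -2.804e-01  5.410e-02  4.300e-02  1.520e+02]
lstop (0.629, 0.006) None [6.313e-01 7.500e-03 5.060e-02 3.550e-02 4.610e+02]
beaker (0.646, -0.244) [ 6.442e-01 -2.447e-01  5.050e-02  6.420e-02  1.250e+02] [ 6.484e-01 -2.429e-01  5.200e-02  6.350e-02  1.630e+02]
weight (0.628, 0.251) [6.263e-01 2.502e-01 1.800e-02 4.330e-02 5.700e+01] [6.303e-01 2.520e-01 1.900e-02 4.320e-02 7.900e+01]
```

View pics/s4.png

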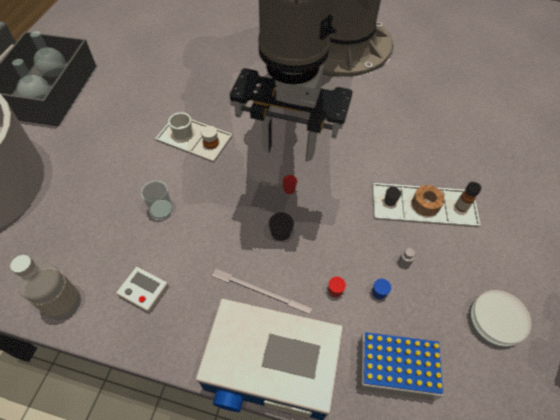

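All five things stand on their tray floors within a few mm of target. In the scene view they are: crucible (180,125), jar (210,138), stopper (392,197), cork (429,200) and vial (469,195). The large stopper, beaker and weight haven't moved, and the gripper is clear.

```bash
python3 -c "
from cell import arm; print(arm.job_done())"
```

```text
the job is handed in; nothing more can be done
None
```

Both kits are made up and the job is handed in: the last check showed all five things upright on their tray floors within a few mm of centre, and the larger stopper, beaker and weight where they started; the hand-in returned no verdict.

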